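# Tip a carving blank onto the marking-out board

## Robot

A 6-joint arm with a two-finger parallel gripper is mounted at the origin on a cart in front of the work surface, level with it; the furniture and walls round the work are solid. World frame = base frame: x ahead of the robot, y to its left, z up, the work surface at z = 0. Lengths are in m, angles in rad, forces in N, time in s.
With the tool pointing down it reaches from about 0.35 to 0.975 m from the base axis. Payload 4.9 kg.
Tool frame: the origin (TCP) lies midway between the tips of the shut fingers; the grasp point (between the pads) lies 19 mm behind it; z points along the fingers, y is the direction in which the jaws open and shut (so a half turn about z gives the same grasp; the last joint's range is limited). The gripper opens to 85 mm and grips with 20 to 120 N. Pads are 22 mm wide; open, the fingers measure 114 mm over their backs; the gripper's body (76 mm by 85 mm) begins 54 mm behind the grasp point. The pads swing forward as they close: fully open they stand 13 mm farther back than shut.
Start: joints at [1.028, 0.053, 1.613, -0, 1.476, -0.119], TCP at [0.257, 0.57, 0.231] pointing down, gripper open.
Joint ranges: [-3.01, 3.01], [-1.01, 2.22], [0.06, 2.58], [-1.02, 4.17], [0.09, 2.62], [-3.14, 3.14]. Speed limits (rad/s): [2.57, 2.57, 3.14, 3.14, 3.14, 3.14].

## Interface

Orientations are given as a rotation vector (axis times angle).
In Python, from station import ctrl gives the robot as it stands.
- The arm moves only by the shell command python3 -m jog 'ROWS' [FORCE]. ROWS is JSON, one flat list of numbers, 7 for each row, row after row: the opening, from 0 (shut) to 1 (fully open), then the shift along the tool's x, y, z in m, then the turn, a rotation vector about the tool's x, y, z in degrees. A call has 1 to 10 rows; each row shifts and turns the commanded pose from where the row before left it, along the tool's axes as they then stand; what a row does not reach is not made up. A row lasts 1/8 s, in which the tool goes at most 62.5 mm and 10.7 degrees, less where a joint would pass 70% of its speed; a pose out of reach is approached as far as the arm can. A call with a gripper value outside its range is refused whole. The fingers move at their own pace and stop on an object; FORCE is the grip in N (left out, the last holds). Time passes only in rows, so rows that do not move let the fingers close. It gives the time, the measured TCP pose, the force and the opening at its end, in the units of the state.
- ctrl.get_obs(): the state, without advancing time (a new reading comes with each control period).
- ctrl.get_image(name): name is "scene" or "top" or "wrist"; returns a dict with "image" (400x640x3 uint8, blue, green, red), "camera_matrix" (3x3 intrinsics, pixels), "dist_coeffs" ([k1, k2, p1, p2, k3] as OpenCV has them; the pictures are not rectified), "rvec" (rotation vector, rad) and "tvec" (3), from world to camera coordinates, as OpenCV has them; the wrist camera has in their place "mount" (4x4, takes a point from camera to tool coordinates, whose origin is the TCP and whose axes are the flange's). Camera axes: x right, y down, z forward; pixel columns grow to the right and rows downward; lengths in m; the calibration is good to about 2 mm. A picture is of the moment at which its call begins: read the wrist's pose just before it. There is no depth.
- ctrl.finish_job(): hands the job in, once; it reports no verdict.
Trained networks look in a picture, given as the dict that the camera call returned (one of the last four; its "shot" number tells which), for a name from the list of things; names that differ only in an ending like _2 or _b are one class to them, and where a whole thing is asked for, a point or a joint stands for the part that bears it (a point fixed in the world has none). Each returns a list of dicts, best first, with "p" (0 to 1); they miss things now and then, are a little off and sometimes report something else, mostly with a low value. They report only what shows in the picture. A call takes as long as a camera call.
- ctrl.boxes_of(target, picture): "box" ([centre column, centre row, width, height] in pixels, round what is visible of it).
The state is a dict: "t": time; "q": joint angles; "dq": joint speeds; "effort": joint torques, N m; "tool_pos": TCP position; "tool_rot": TCP orientation; "contact_force": force on the tool from outside, world axes, zero at the start; "wrist_torque": the same for the moment, N m; "opening": finger opening in m.
Only numpy, scipy, OpenCV 4.12 (cv2) and the standard library are available. Lean on these libraries where they do the work, as an engineer would, in place of code of your own. Each camera call takes 0.05 s, during which the arm holds its last target. There are 200 camera calls.

## Task

Slide the standing pale stone block across the bench until its foot is squared up against the front edge of the low plywood marking-out board, and let it rest there upright for a moment. Then push high on the same face to tip it over that edge so that it lies on its side on the board, and slide it fully home, flush against the spring-faced stop at the far end: press the spring in until the stop is solid, hold a steady press of about 10 N for half a second, and back away; never push harder than 25 N, and leave the small things round about where they are.

Things in the scene. Friction and masses are not known exactly. Their poses are not given: they have to be found in the camera images.
- board: Low fixed plywood marking-out board, 186 mm deep (its x), 170 mm wide (y), 12 mm thick, lying on the bench. Origin: on the bench under the middle of its front edge, the square 12 mm step that serves as the stop. x points from that edge to the bracket at its far end, z up. The block starts in front of the edge (negative x) and is tipped towards +x.
- fence: Upright steel bracket, 150 mm wide (y), 50 mm high, fixed across the far end of the board. Origin: middle of the foot of its front face, on the board's top, 160 mm beyond the board's front edge. Same axes as the board. It carries the stop, whose setting differs each time and is NOT measured: its flat face, rubber, 130 mm wide, stands 16 to 30 mm in front of the bracket's face (x = -0.016 to -0.030).
- block_center (a point): Centre of the pale, light stone block, standing on end at the start: 100 mm along its x, 105 mm along its y, 125 mm along its z (up at the start); too wide to grasp. Its x points roughly to the board at the start and must point straight down at the end, its z then pointing to the stop.
- block_toe (a point): Point on the block's face that looks to the board, in the middle of its width and 6 mm above its foot: meets the board's edge (board x = 0). Same axes as the block.
- block_head (a point): Middle of the block's top end (marked with a thin cross), 62.5 mm from its centre along its z; meets the face of the stop when the block lies home. Same axes as the block.
- tin: Bystander: flat round polish tin, 62 mm across, 22 mm high, to the left of the board. Origin under its centre.
- loupe: Bystander: folding loupe, 46x32x15 mm, to the right of the board. Origin under its centre.
- offcut: Bystander: small yellowish stone offcut, 30x40x22 mm, to the right of the block. Origin under its centre.
- pencil: Bystander: pencil, 125 mm long, 8 mm thick, lying to the left of the block. Origin under its centre.
- block: The same block; origin at the centre of its foot. 0.44 to 0.69 kg; slides under about 2 to 5 N (up to 8 N to start). Pushed at 95 mm height with its foot against the edge it tips under about 2 to 5 N, balances at about 45 degrees, then falls onto the board by itself, its foot overhanging the edge by 10 to 35 mm, short of the stop. The stop's sprung face gives 4 mm under 1 N, then is solid.

How it is judged:
On the way, in this order (a step that is already met when the one before it is completed fails the run):
1. the block stands upright with its foot squared against the board's front edge (within 4 mm and 0.06 rad) (x of block_toe in the frame of board above -0.004 m and angle between block_center's own z axis and vertical below 0.08 rad and angle between the x axis of block_center and the x axis of board, either way round below 0.06 rad), for 0.2 s.
2. the block lies on its side on the board, its former front face down (angle between block_center's own x axis and vertical above 3.05 rad and x of block_center in the frame of board above 0.02 m), for 0.2 s.
3. the lying block is pressed squarely against the stop with 3 to 20 N for 0.3 s (contact force between block and fence between 3 and 20 N and angle between block_center's own x axis and vertical above 3.05 rad and angle between the z axis of block_center and the x axis of fence, either way round below 0.05 rad), for 0.3 s.
At the end, for the whole second after the job is handed in: The block lies on its side on the board (within 5 degrees of level, the face that looked to the board down), its marked end still bearing on the sprung face of the stop (more than 0.1 N) and square to it within 0.05 rad, its centre within 35 mm of the board's centre line (angle between block_center's own x axis and vertical above 3.05 rad and contact force between block and fence above 0.1 N and angle between the z axis of block_center and the x axis of fence, either way round below 0.05 rad and y of block_center in the frame of board between -0.035 and 0.035 m); the robot touches nothing.
It fails at once if the robot pushes the block with more than 25 N (contact force between any of the arm, the fingers and block above 25 N).
It fails at once if a bystander (tin, loupe, offcut, pencil) is shifted by more than 15 mm (distance of any of tin, loupe, offcut, pencil from where it was at the start of the episode above 0.015 m).
It also fails if it takes over 59 s, if anything falls off the work surface, if the arm or the gripper's body presses on something with over 40 N, if the wrist force passes 120 N, or if a joint passes its speed limit or range.

## Working session

There is one attempt and no reset: what is moved stays moved. The work goes in short steps, Python scripts to look and compute and a shell command to move; the robot and the scene stay as the last step left them, time stands still between calls to the robot, and variables do not carry over. Pictures are saved under pics/ and viewed, about 8 in all and at most 12, crops included, and the job is handed in when it is done.

```bash
mkdir -p pics; ls; python3 - <<'E'
from station import ctrl
import cv2
o=ctrl.get_obs();print({k:(v if not hasattr(v,'round') else v) for k,v in o.items()})
for n in("top","scene"):
    p=ctrl.get_image(n);cv2.imwrite(f"pics/{n}1.png",p["image"])
    print(n,p["camera_matrix"],p["dist_coeffs"],p["rvec"],p["tvec"])
    for t in("board","fence","block","block_center","tin","loupe","offcut","pencil"):
        print(t,[(b["box"],b["p"]) for b in ctrl.boxes_of(t,p)[:2]])
E
```

```text
pics
{'t': 0.0, 'q': array([ 1.02798063e+00,  5.33667095e-02,  1.61426412e+00, -4.02352443e-05,
        1.47597500e+00, -1.19014166e-01]), 'dq': array([-1.18637437e-03,  2.69738122e-04, -8.82662828e-04,  9.03464103e-05,
       -7.74441476e-04,  7.93850841e-04]), 'effort': array([-3.81518585e-04, -3.93687594e+01, -3.70175278e+01, -1.77546635e-04,
        7.20072974e-03,  4.34122242e-06]), 'tool_pos': array([0.25672131, 0.56917811, 0.23007474]), 'tool_rot': array([-6.60599331e-01, -3.07072181e+00,  3.01056490e-03]), 'contact_force': array([ 0.41705619,  0.37271434, -0.43156076]), 'wrist_torque': array([-0.02463746,  0.00074409,  0.02520605]), 'opening': 0.08492614049460578}
top [[467.02917719   0.         322.26341338]
 [  0.         467.02917719 203.3992982 ]
 [  0.           0.           1.        ]] [0.02625637 0.         0.         0.         0.        ] [ 2.12006531 -2.12683688  0.21610348] [-0.28118913  0.5341412   0.86514956]
board [([301.6, 210.8, 119.3, 109.7], 0.6)]
fence [([272.2, 193.9, 47.0, 69.0], 0.93)]
block [([396.9, 240.8, 70.7, 71.5], 0.77)]
block_center [([395.1, 240.1, 71.7, 71.0], 0.68)]
tin [([289.3, 281.1, 29.6, 34.1], 0.85)]
loupe [([351.2, 161.3, 18.8, 22.5], 0.6)]
offcut [([409.8, 189.6, 14.8, 18.4], 0.65)]
pencil [([364.8, 317.4, 26.1, 55.3], 0.48)]
scene [[495.34215495   0.         327.85057223]
 [  0.         495.34215495 189.34548225]
 [  0.           0.           1.        ]] [-0.0248605  0.         0.         0.         0.       ] [ 2.35852388 -0.54655292  0.22818064] [-0.58760741  0.03122452  0.93907916]
board [([325.5, 197.3, 99.2, 93.5], 0.7)]
fence [([323.9, 165.2, 76.3, 28.8], 0.89)]
block [([331.2, 268.4, 78.5, 106.4], 0.81)]
block_center [([331.9, 268.9, 85.4, 105.6], 0.74)]
tin [([243.4, 295.0, 70.8, 5.7], 0.16)]
loupe [([397.9, 219.3, 24.2, 26.8], 0.65)]
offcut [([405.0, 279.7, 19.0, 23.4], 0.59)]
pencil [([239.8, 293.9, 65.3, 4.9], 0.62)]
```

```bash
cd pics; python3 - <<'E'
import cv2
a=cv2.imread("top1.png")[120:360,200:460];cv2.imwrite("top1z.png",cv2.resize(a,None,fx=3,fy=2.5*1.2/1.2*1,interpolation=2) if 0 else cv2.resize(a,None,fx=2.5,fy=2.5,interpolation=2))
a=cv2.imread("scene1.png")[120:340,200:440];cv2.imwrite("scene1z.png",cv2.resize(a,None,fx=2.5,fy=2.5,interpolation=2))
E
```

```text
(no output)
```

View pics/top1z.png

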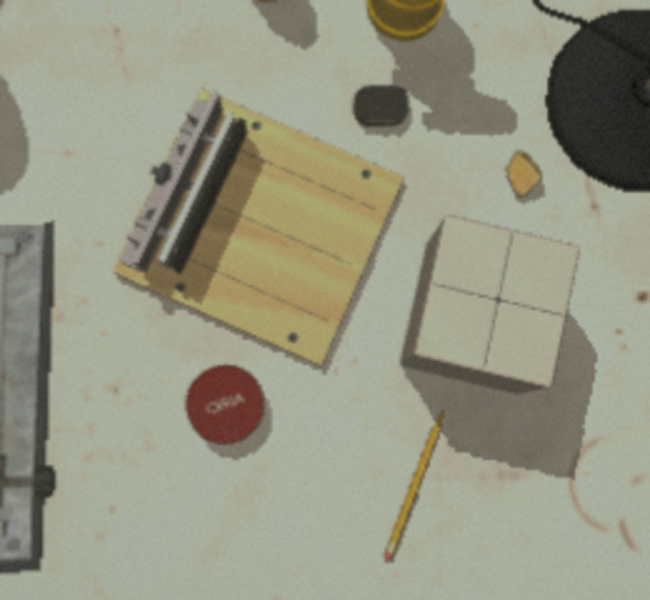

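View pics/scene1z.png

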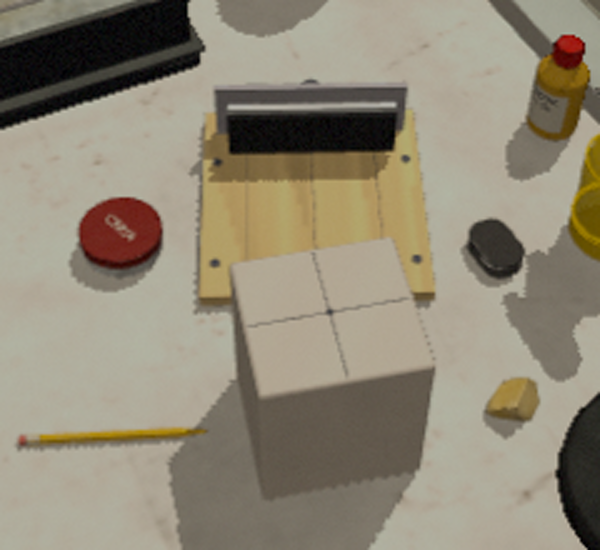

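Top view (crop ×2.5, offset 200,120): board front corners at (404,179) and (324,370), and block top corners at (447,217), (579,246), (550,387) and (417,356). The pencil tip is close to the block's left side, and the block is turned relative to the board.

```bash
cat > h.py <<'E'
import numpy as np,cv2
from station import ctrl
def ray(p,uv,z):
    R=cv2.Rodrigues(np.array(p["rvec"],float))[0];t=np.array(p["tvec"],float)
    n=cv2.undistortPoints(np.array(uv,float).reshape(-1,1,2),np.array(p["camera_matrix"]),np.array(p["dist_coeffs"])).reshape(-1,2)
    d=np.c_[n,np.ones(len(n))]@R; c=-R.T@t
    return c+d*((z-c[2])/d[:,2])[:,None]
E
python3 - <<'E'
from h import *
np.set_printoptions(precision=4,suppress=True)
p=ctrl.get_image("top")
f=lambda a:np.array(a)/2.5+[200,120]
B=ray(p,f([(404,179),(324,368),(115,272),(204,90)]),.012)
K=ray(p,f([(447,217),(579,246),(550,387),(417,356)]),.125)
print(B,K,sep="\n")
print(np.linalg.norm(np.diff(B,axis=0),axis=1),np.linalg.norm(np.diff(K,axis=0),axis=1))
m=(B[0]+B[1])/2; ang=[np.degrees(np.arctan2(*(v[1::-1]))) for v in (B[2]-B[1],B[3]-B[0],B[0]-B[1])]
print("origin",m,"angles",ang)
print("block c",K.mean(0),[np.degrees(np.arctan2(v[1],v[0])) for v in (K[0]-K[1],K[3]-K[2],K[0]-K[3],K[1]-K[2])])
a=np.radians((ang[0]+ang[1]+ang[2]+90)/3);R=np.array([[np.cos(a),np.sin(a)],[-np.sin(a),np.cos(a)]])
print("a",np.degrees(a));print((K[:,:2]-m[:2])@R.T, (K.mean(0)-m)[:2]@R.T)
G=ray(p,f([(441,412),(389,558),(524,175),(225,405),(382,106)]),.0)
print(G,(G[:,:2]-m[:2])@R.T)
c=-cv2.Rodrigues(np.array(p["rvec"]))[0].T@p["tvec"];print("cam",c)
s=ctrl.get_image("scene")
g=lambda a:np.array(a)/2.5+[200,120]
B2=ray(s,g([(433,296),(199,301)]),.012);K2=ray(s,g([(390,239),(434,366),(262,396),(232,266)]),.125)
print("scene",(B2[:,:2]-m[:2])@R.T,(K2[:,:2]-m[:2])@R.T,(K2.mean(0)-m)[:2]@R.T)
E
```

```text
[[ 0.566  -0.3647  0.012 ]
 [ 0.4111 -0.2974  0.012 ]
 [ 0.4891 -0.1282  0.012 ]
 [ 0.6428 -0.1985  0.012 ]]
[[ 0.5126 -0.3844  0.125 ]
 [ 0.4912 -0.4789  0.125 ]
 [ 0.3909 -0.4534  0.125 ]
 [ 0.4128 -0.3605  0.125 ]]
[0.1688 0.1863 0.1689] [0.0968 0.1035 0.0955]
origin [ 0.4886 -0.3311  0.012 ] angles [np.float64(65.25017299952546), np.float64(65.21794416476264), np.float64(-23.479675795640297)]
block c [ 0.4519 -0.4193  0.125 ] [np.float64(77.19371268529429), np.float64(76.76299860867762), np.float64(-13.501103970235937), np.float64(-14.221591792688349)]
a 65.66281378954928
[[-0.0387 -0.0439]
 [-0.1336 -0.0633]
 [-0.1517  0.0386]
 [-0.058   0.057 ]] [-0.0955 -0.0029]
[[ 0.3764 -0.3917  0.    ]
 [ 0.2638 -0.3477  0.    ]
 [ 0.5719 -0.4665  0.    ]
 [ 0.3826 -0.2178  0.    ]
 [ 0.6321 -0.3485  0.    ]] [[-0.1015  0.0772]
 [-0.1078  0.1979]
 [-0.0891 -0.1317]
 [ 0.0595  0.1432]
 [ 0.0433 -0.1379]]
cam [ 0.3562 -0.2745  0.9543]
scene [[-0.0022 -0.0837]
 [-0.0022  0.0831]] [[-0.0403 -0.0437]
 [-0.1345 -0.0621]
 [-0.1518  0.0368]
 [-0.059   0.0546]] [-0.0964 -0.0036]
```

```bash
python3 - <<'E'
import numpy as np
from scipy.spatial.transform import Rotation as Ro
np.set_printoptions(precision=4,suppress=True)
r=Ro.from_rotvec([-.6606,-3.0707,.003]);print(r.as_matrix())
t=r.as_matrix()
for d in (-116.6,):
    M=(Ro.from_euler('z',d,degrees=True)*r).as_matrix();print(M, "tool x,y azimuth",[np.degrees(np.arctan2(M[1,i],M[0,i])) for i in(0,1)])
E
```

```text
[[-0.9115  0.4112 -0.001 ]
 [ 0.4112  0.9115 -0.0017]
 [ 0.0002 -0.002  -1.    ]]
[[ 0.7758  0.6309 -0.0011]
 [ 0.6309 -0.7758  0.0017]
 [ 0.0002 -0.002  -1.    ]] tool x,y azimuth [np.float64(39.11797760529509), np.float64(-50.88199700499674)]
```

View pics/scene1.png

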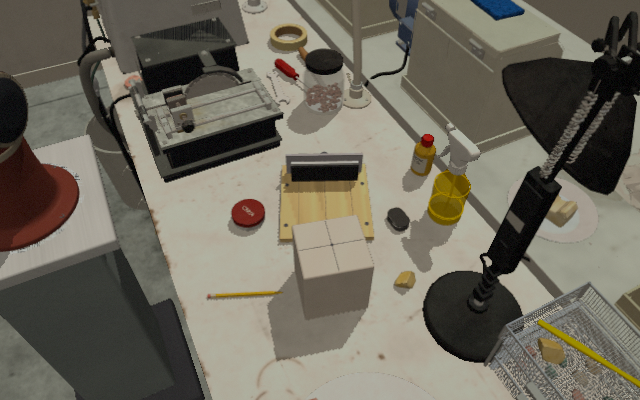

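View pics/top1.png

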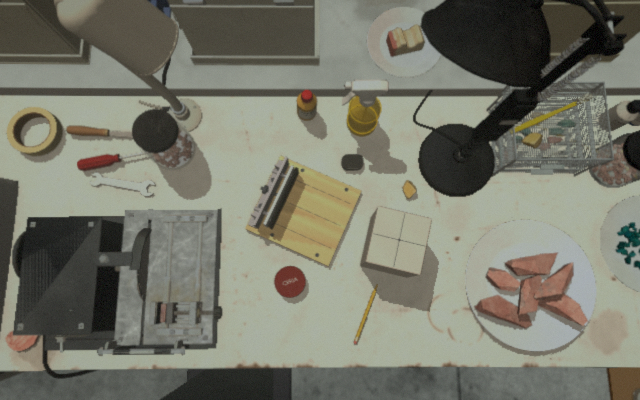

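The pictures show that the swing from the left crosses a saw machine (top view px 20–220, 210–350) and a lamp head (60–180, 0–75). I'll check their heights before the transit.

```bash
python3 - <<'E'
from h import *
np.set_printoptions(precision=3,suppress=True)
s=ctrl.get_image("scene");t=ctrl.get_image("top");w=ctrl.get_image("wrist");cv2.imwrite("pics/w1.png",w["image"]);print(ctrl.get_obs()["tool_pos"])
def pr(p,X): return cv2.projectPoints(X,p["rvec"],p["tvec"],p["camera_matrix"],p["dist_coeffs"])[0].reshape(-1,2)
for uv in [(215,68),(275,88),(240,25)]:
  for z in (.05,.1,.15,.2,.25):
    X=ray(s,[uv],z);print(uv,z,X[0],pr(t,X)[0])
# lamp head edge at assumed heights
for z in(.3,.4,.5): print(z,ray(t,[(188,25),(150,70),(60,20),(188,115)],z)[:,:2].ravel())
E
```

```text
[0.257 0.57  0.231]
(215, 68) 0.05 [0.459 0.202 0.05 ] [ 69.361 242.237]
(215, 68) 0.1 [0.444 0.128 0.1  ] [ 95.601 247.535]
(215, 68) 0.15 [0.428 0.054 0.15 ] [125.084 253.506]
(215, 68) 0.2 [ 0.412 -0.02   0.2  ] [158.475 260.29 ]
(215, 68) 0.25 [ 0.397 -0.094  0.25 ] [196.636 268.074]
(275, 88) 0.05 [0.557 0.07  0.05 ] [143.161 192.323]
(275, 88) 0.1 [0.534 0.005 0.1  ] [167.295 198.43 ]
(275, 88) 0.15 [ 0.511 -0.059  0.15 ] [194.474 205.314]
(275, 88) 0.2 [ 0.489 -0.123  0.2  ] [225.331 213.137]
(275, 88) 0.25 [ 0.466 -0.187  0.25 ] [260.694 222.113]
(240, 25) 0.05 [0.578 0.362 0.05 ] [ -8.111 182.069]
(240, 25) 0.1 [0.554 0.277 0.1  ] [ 19.292 188.426]
(240, 25) 0.15 [0.529 0.191 0.15 ] [ 50.057 195.574]
(240, 25) 0.2 [0.505 0.105 0.2  ] [ 84.866 203.677]
(240, 25) 0.25 [0.481 0.019 0.25 ] [124.605 212.946]
0.3 [ 0.763 -0.076  0.689 -0.023  0.77   0.117  0.618 -0.083]
0.4 [ 0.701 -0.107  0.638 -0.062  0.706  0.057  0.578 -0.112]
0.5 [ 0.639 -0.137  0.587 -0.1    0.643 -0.003  0.538 -0.142]
```

View pics/w1.png

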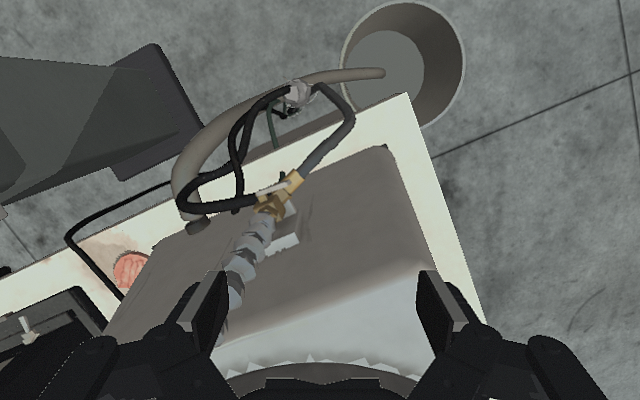

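```bash
python3 -m jog '[0.6,0,0,-0.05,0,0,0, 0.6,0,0,-0.05,0,0,0, 0.6,0,0,-0.05,0,0,0, 0.6,0,-0.05,0,0,0,0, 0.6,0,-0.05,0,0,0,0, 0.6,0,-0.05,0,0,0,0, 0.6,0,-0.05,0,0,0,0]'
python3 -m jog '[0.6,-0.0592,-0.0041,0,0,0,8, 0.6,-0.0592,-0.0041,0,0,0,8, 0.6,-0.0592,-0.0041,0,0,0,8, 0.6,-0.0592,-0.0041,0,0,0,8]'
python3 -c "
from station import ctrl;print(ctrl.get_obs()['q'])"
```

```text
t: 2.02
tool_pos: [0.1741, 0.386, 0.3814]
tool_rot: [0.661, 3.071, 0.0]
contact_force: [-0.4, -0.9, 0.5]
opening: 0.0511
t: 2.52
tool_pos: [0.3548, 0.2344, 0.3813]
tool_rot: [1.487, 2.767, 0.001]
contact_force: [0.6, 0.1, -1.1]
opening: 0.0512
[ 4.08410550e-01 -4.80714165e-01  1.82331767e+00  7.58703269e-05
  1.79842801e+00 -1.75782609e-01]
```

```bash
python3 -m jog '[0.6,-0.0592,-0.0041,0,0,0,8, 0.6,-0.0592,-0.0041,0,0,0,8, 0.6,-0.0592,-0.0041,0,0,0,8, 0.6,-0.0592,-0.0041,0,0,0,8, 0.6,-0.0592,-0.0041,0,0,0,8, 0.6,-0.0592,-0.0041,0,0,0,8, 0.6,-0.0592,-0.0041,0,0,0,8, 0.6,-0.0592,-0.0041,0,0,0,8, 0.6,-0.0592,-0.0041,0,0,0,8, 0.6,-0.0592,-0.0041,0,0,0,8]'
python3 - <<'E'
from station import ctrl
import numpy as np
from scipy.spatial.transform import Rotation as Ro
np.set_printoptions(precision=4,suppress=True)
o=ctrl.get_obs();print(o['q']);M=Ro.from_rotvec(o['tool_rot']).as_matrix();print(o['tool_pos'],M)
E
```

```text
t: 3.78
tool_pos: [0.2929, -0.3091, 0.3813]
tool_rot: [2.918, 1.163, 0.0]
contact_force: [1.4, -0.4, 0.1]
opening: 0.0513
[-0.9874 -0.479   1.8222  0.0001  1.798  -0.1751]
[ 0.2929 -0.3091  0.3813] [[ 0.7259  0.6878  0.0003]
 [ 0.6878 -0.7259 -0.0003]
 [ 0.      0.0005 -1.    ]]
```

```bash
python3 - <<'E'
from h import *
np.set_printoptions(precision=3,suppress=True)
t=ctrl.get_image("top")
a=np.radians(65.4);R=np.array([[np.cos(a),np.sin(a)],[-np.sin(a),np.cos(a)]]);m=np.array([.489,-.331])
P=[(457,159),(419,160),(457,196),(475,227),(530,220)]
for z in(0,.02):
  X=ray(t,P,z)[:,:2];print(X.ravel(),((X-m)@R.T).ravel())
from scipy.spatial.transform import Rotation as Ro
o=ctrl.get_obs();r=Ro.from_rotvec(o['tool_rot'])
bx=np.array([np.cos(a),np.sin(a),0]);z=np.array([0,0,-1.]);y=np.cross(z,bx)
T0=Ro.from_matrix(np.c_[bx,y,z]);T=T0*Ro.from_euler('y',35,degrees=True)
print("T",T.as_matrix());rv=(r.inv()*T).as_rotvec(degrees=True);print("turn",rv,np.linalg.norm(rv))
g=np.array([*(m-.20*bx[:2]),.2]);print("goal",g,"world d",g-o['tool_pos'],"tool d",r.inv().apply(g-o['tool_pos']))
E
```

```text
[ 0.639 -0.57   0.637 -0.489  0.559 -0.565  0.493 -0.598  0.508 -0.712] [-0.155 -0.236 -0.082 -0.2   -0.184 -0.161 -0.241 -0.115 -0.339 -0.176]
[ 0.633 -0.564  0.631 -0.485  0.555 -0.559  0.49  -0.591  0.505 -0.703] [-0.151 -0.228 -0.08  -0.193 -0.18  -0.154 -0.236 -0.11  -0.332 -0.169]
T [[ 0.341  0.909  0.239]
 [ 0.745 -0.416  0.522]
 [ 0.574  0.    -0.819]]
turn [  6.839  34.829 -21.965] 41.74069160366437
goal [ 0.406 -0.513  0.2  ] world d [ 0.117 -0.199 -0.181] tool d [-0.048  0.226  0.181]
```

```bash
python3 -m jog '[0.6,0,0,0,0,0,-7.3, 0.6,0,0,0,0,0,-7.3, 0.6,0,0,0,0,0,-7.4, 0.6,-0.033,0.0473,0,0,0,0, 0.6,-0.033,0.0473,0,0,0,0, 0.6,-0.033,0.0473,0,0,0,0, 0.6,-0.033,0.0473,0,0,0,0]'
python3 -m jog '[0.6,0,0,0,0,8.75,0, 0.6,0,0,0,0,8.75,0, 0.6,0,0,0,0,8.75,0, 0.6,0,0,0,0,8.75,0, 0.6,0,0,0,0,0,0]'
cat >> h.py <<'E'
from scipy.spatial.transform import Rotation as Ro
A=np.radians(65.4);Rb=np.array([[np.cos(A),np.sin(A)],[-np.sin(A),np.cos(A)]]);O=np.array([.489,-.331])
def st():
    np.set_printoptions(precision=4,suppress=True)
    o=ctrl.get_obs();M=Ro.from_rotvec(o['tool_rot']).as_matrix()
    print("t",o['t'],"TCP board",Rb@(o['tool_pos'][:2]-O),o['tool_pos'][2],"F board",Rb@o['contact_force'][:2],o['contact_force'][2])
    print("axes in board\n",np.r_[Rb@M[:2],M[2:]],"\nq",o['q'])
E
python3 -c "from h import *;st()"
```

```text
t: 4.7
tool_pos: [0.4137, -0.5071, 0.3813]
tool_rot: [2.638, 1.705, 0.0]
contact_force: [0.3, 0.9, -0.2]
opening: 0.0514
t: 5.32
tool_pos: [0.4115, -0.507, 0.3781]
tool_rot: [-2.285, -1.47, -0.719]
contact_force: [-1.1, -0.4, -0.1]
opening: 0.0513
t 5.325 TCP board [-0.1923 -0.0028] 0.37805662358496456 F board [-0.7775  0.8253] -0.126398062255301
axes in board
 [[ 0.8181  0.0033  0.575 ]
 [ 0.0004 -1.      0.0051]
 [ 0.575  -0.004  -0.8181]] 
q [-1.1846  0.2849  1.1959  0.4896  2.0599 -0.6121]
```

```bash
python3 -m jog '[0.6,-0.033,0,0.047,0,0,0, 0.6,-0.033,0,0.047,0,0,0, 0.6,-0.033,0,0.047,0,0,0, 0.6,-0.033,0,0.047,0,0,0, 0.6,-0.033,0,0.047,0,0,0, 0.6,-0.029,0,0.041,0,0,0, 0.6,0,0,0,0,0,0, 0.6,0,0,0,0,0,0]'
python3 - <<'E'
from h import *
st()
for n in("top","scene"):
    p=ctrl.get_image(n);cv2.imwrite(f"pics/{n}2.png",p["image"])
a=cv2.imread("pics/top2.png")[150:350,300:540];b=cv2.imread("pics/scene2.png")[160:360,220:460]
cv2.imwrite("pics/pair2.png",cv2.resize(np.vstack([a,b]),None,fx=1.5,fy=1.5))
E
```

```text
t: 6.32
tool_pos: [0.4134, -0.5074, 0.0468]
tool_rot: [-2.287, -1.481, -0.72]
contact_force: [0.3, 0.0, 0.8]
opening: 0.0512
t 6.325 TCP board [-0.1918 -0.0047] 0.04680779538939421 F board [ 0.1552 -0.2652] 0.7973334173219987
axes in board
 [[ 0.8209  0.0068  0.5711]
 [ 0.0073 -1.      0.0014]
 [ 0.5711  0.003  -0.8209]] 
q [-1.1823  0.5261  1.454   0.429   1.6034 -0.8443]
```

View pics/pair2.png

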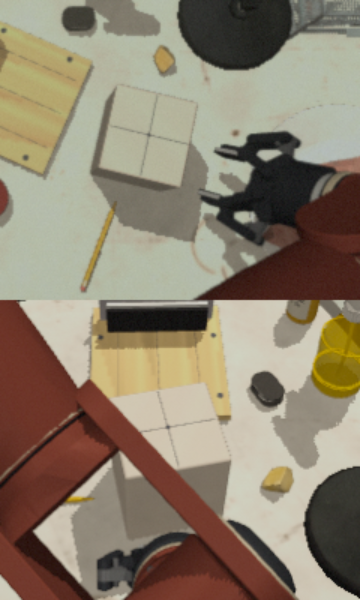

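Both views: the fingers stand about 30 mm behind the block's rear face and centred on it, and the bystanders are clear. I'll lower slightly, then push slowly.

```bash
python3 -m jog '[0.6,-0.0086,0,0.0123,0,0,0, 0.6,0.0082,0,0.0057,0,0,0, 0.6,0.0082,0,0.0057,0,0,0, 0.6,0.0033,0,0.0023,0,0,0, 0.6,0.0033,0,0.0023,0,0,0, 0.6,0.0033,0,0.0023,0,0,0, 0.6,0.0033,0,0.0023,0,0,0, 0.6,0.0033,0,0.0023,0,0,0]'
python3 -m jog '[0.6,0.0033,0,0.0023,0,0,0, 0.6,0.0033,0,0.0023,0,0,0, 0.6,0.0033,0,0.0023,0,0,0, 0.6,0.0033,0,0.0023,0,0,0]'
python3 -c "from h import *;st()"
```

```text
t: 7.42
tool_pos: [0.4284, -0.4704, 0.0292]
tool_rot: [-2.286, -1.476, -0.719]
contact_force: [-3.4, -2.9, 0.4]
opening: 0.0511
t: 7.92
tool_pos: [0.4354, -0.455, 0.0291]
tool_rot: [-2.285, -1.476, -0.72]
contact_force: [-2.0, -2.9, 0.3]
opening: 0.0511
t 7.925 TCP board [-0.135  -0.0029] 0.029128917735449893 F board [-3.4611  0.5987] 0.28729917697622565
axes in board
 [[ 0.8192  0.0056  0.5735]
 [ 0.0046 -1.      0.0032]
 [ 0.5735 -0.     -0.8192]] 
q [-1.125   0.4836  1.549   0.4538  1.537  -0.817 ]
```

```bash
python3 -m jog '[0.6,0.0033,0,0.0023,0,0,0, 0.6,0.0033,0,0.0023,0,0,0, 0.6,0.0033,0,0.0023,0,0,0, 0.6,0.0033,0,0.0023,0,0,0]'
python3 - <<'E'
from h import *
st()
p=ctrl.get_image("top");a=p["image"][150:350,280:480];cv2.imwrite("pics/top3.png",cv2.resize(a,None,fx=3,fy=3,interpolation=2))
E
```

```text
t: 8.43
tool_pos: [0.4423, -0.4404, 0.0291]
tool_rot: [-2.286, -1.476, -0.721]
contact_force: [-2.0, -1.8, -0.2]
opening: 0.0511
t 8.425 TCP board [-0.119  -0.0031] 0.029143609898076666 F board [-2.4991  1.0711] -0.2322968674155444
axes in board
 [[ 0.8193  0.0049  0.5733]
 [ 0.0044 -1.      0.0023]
 [ 0.5733  0.0006 -0.8193]] 
q [-1.1072  0.4663  1.5729  0.4618  1.5233 -0.8054]
```

View pics/top3.png

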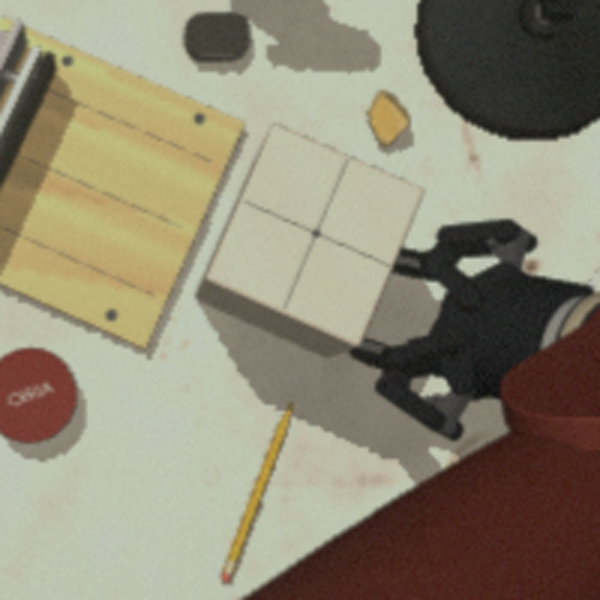

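The block is now nearly square to the board (top corners (275,124), (425,190), (362,345), (206,283); board edge from (245,125) to (150,352)). I'll put numbers on the gap and angle.

```bash
python3 - <<'E'
from h import *
np.set_printoptions(precision=4,suppress=True)
p=ctrl.get_image("top");f=lambda a:np.array(a)/3+[280,150]
K=ray(p,f([(275,124),(425,190),(362,345),(206,283)]),.125)[:,:2]
k=(K-O)@Rb.T;print(k,k.mean(0));d=k[0]-k[3],k[1]-k[2],k[0]-k[1],k[3]-k[2]
print([np.degrees(np.arctan2(v[1],v[0])) for v in d])
B=ray(p,f([(245,125),(150,352)]),.012)[:,:2];print((B-O)@Rb.T)
E
```

```text
[[-0.0157 -0.0647]
 [-0.1138 -0.0647]
 [-0.1147  0.0365]
 [-0.0165  0.0411]] [-0.0652 -0.013 ]
[np.float64(-89.57510704041746), np.float64(-89.47609295757567), np.float64(-0.008867488171126722), np.float64(2.654364714334633)]
[[ 0.0012 -0.084 ]
 [-0.0027  0.0847]]
```

```bash
python3 -m jog '[0.6,0.0025,0,0.0017,0,0,0, 0.6,0.0025,0,0.0017,0,0,0, 0.6,0.0016,0,0.0011,0,0,0]'
for i in 1 2 3; do python3 -m jog '[0.6,0.0012,0,0.0009,0,0,0]' | grep -E "force|pos"; done
```

```text
t: 8.9
tool_pos: [0.4453, -0.433, 0.0292]
tool_rot: [-2.285, -1.476, -0.72]
contact_force: [-0.6, -3.5, -1.2]
opening: 0.0508
tool_pos: [0.4458, -0.4317, 0.0291]
contact_force: [-1.7, -2.0, 0.1]
tool_pos: [0.4464, -0.4305, 0.0292]
contact_force: [-0.7, -3.8, 0.2]
tool_pos: [0.4471, -0.4291, 0.0291]
contact_force: [-1.5, -3.3, -0.9]
```

```bash
for i in 1 2 3; do python3 -m jog '[0.6,0.0012,0,0.0009,0,0,0]' | grep -E "force|pos"; done
```

```text
tool_pos: [0.4477, -0.4277, 0.0291]
contact_force: [-1.2, -3.3, 0.5]
tool_pos: [0.4483, -0.4264, 0.0291]
contact_force: [-1.3, -3.7, 0.7]
tool_pos: [0.4487, -0.4261, 0.0291]
contact_force: [-4.3, -7.4, 1.5]
```

```bash
python3 -m jog '[0.6,0.0008,0,0.0006,0,0,0]' | grep -E "force|pos"; python3 -c "from h import *;st()"
```

```text
tool_pos: [0.4488, -0.426, 0.0292]
contact_force: [-5.7, -9.0, 0.5]
t 9.775 TCP board [-0.1032 -0.003 ] 0.029168686969677164 F board [-10.5592   1.4743] 0.5369485419817589
axes in board
 [[ 0.8218  0.0051  0.5698]
 [ 0.0047 -1.      0.0021]
 [ 0.5698  0.001  -0.8218]] 
q [-1.0882  0.4477  1.597   0.4669  1.5075 -0.7929]
```

The force jumped from 4 to 10.5 N, so the foot is against the edge. I'll hold for 0.25 s and check squareness.

```bash
python3 -m jog '[0.6,0,0,0,0,0,0, 0.6,0,0,0,0,0,0]'|grep force
python3 - <<'E'
from h import *
p=ctrl.get_image("top");a=p["image"][150:350,280:480];cv2.imwrite("pics/top4.png",cv2.resize(a,None,fx=3,fy=3,interpolation=2))
E
```

```text
contact_force: [-5.4, -7.8, 0.1]
```

View pics/top4.png

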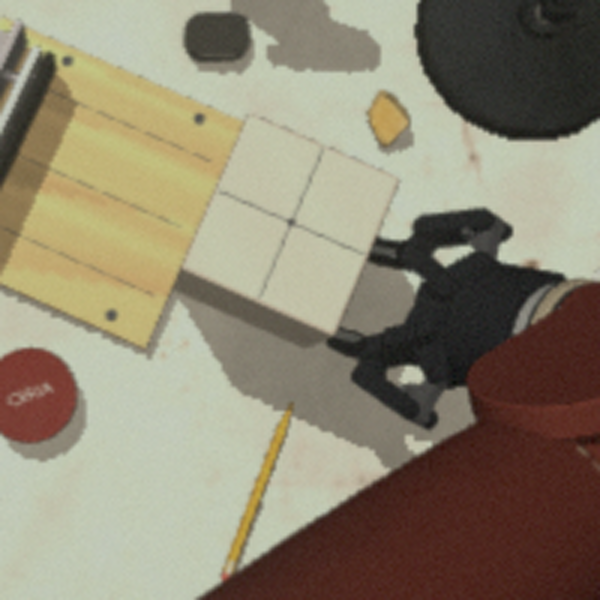

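Flush: the block's top front edge (250,114)–(182,271) is parallel to the board's edge. Back off, raise to about 95 mm contact height, centre the fingers on the face and return.

```bash
python3 -m jog '[0.6,-0.0062,0,-0.0043,0,0,0, 0.6,-0.0062,0,-0.0043,0,0,0, 0.6,0.0165,0.006,-0.0239,0,0,0, 0.6,0.0165,0.006,-0.0239,0,0,0, 0.6,0,0,0,0,0,0, 0.6,0,0,0,0,0,0]'
python3 - <<'E'
from h import *
st();p=ctrl.get_image("top");f=lambda a:np.array(a)/3+[280,150]
k=(ray(p,f([(250,114),(398,180),(335,337),(182,271)]),.125)[:,:2]-O)@Rb.T;print(k,k.mean(0))
d=k[0]-k[3],k[1]-k[2];print([np.degrees(np.arctan2(v[1],v[0])) for v in d])
E
```

```text
t: 10.82
tool_pos: [0.4535, -0.4424, 0.0858]
tool_rot: [-2.283, -1.475, -0.72]
contact_force: [-0.2, 0.7, -0.1]
opening: 0.0513
t 10.825 TCP board [-0.1161 -0.0141] 0.08580680114106996 F board [0.5469 0.4533] -0.08309253612593537
axes in board
 [[ 0.8185  0.0059  0.5744]
 [ 0.004  -1.      0.0046]
 [ 0.5745 -0.0014 -0.8185]] 
q [-1.0939  0.41    1.5396  0.4663  1.6006 -0.7541]
[[ 0.0006 -0.0641]
 [-0.0967 -0.0636]
 [-0.0985  0.0388]
 [-0.0006  0.0404]] [-0.0488 -0.0121]
[np.float64(-89.33881163054481), np.float64(-89.02299808870012)]
```

Toe at x ≈ 0, yaw within about 1°. Now touch high and start tipping along the arc.

```bash
python3 -m jog '[0.6,0.0049,0,0.0034,0,0,0, 0.6,0.0033,0,0.0023,0,0,0, 0.6,0.002,0,0.0014,0,0,0, 0.6,0.0109,0,-0.0026,0,0,0]'
python3 -m jog '[0.6,0.0110,0,-0.0018,0,0,0, 0.6,0.0111,0,-0.0007,0,0,0]'
python3 - <<'E'
from h import *
st()
p=ctrl.get_image("scene");q=ctrl.get_image("top")
cv2.imwrite("pics/s5.png",cv2.resize(np.hstack([p["image"][140:340,240:440],q["image"][150:350,280:480]]),None,fx=2,fy=2))
E
```

```text
t: 11.38
tool_pos: [0.4617, -0.4249, 0.0948]
tool_rot: [-2.285, -1.475, -0.719]
contact_force: [-0.8, -1.1, -0.7]
opening: 0.0511
t: 11.62
tool_pos: [0.4692, -0.4095, 0.111]
tool_rot: [-2.285, -1.477, -0.72]
contact_force: [-0.4, -0.7, 0.1]
opening: 0.0513
t 11.625 TCP board [-0.0796 -0.0147] 0.1110453865872284 F board [-0.8281  0.037 ] 0.08464026027158311
axes in board
 [[ 0.8195  0.0056  0.5731]
 [ 0.005  -1.      0.0027]
 [ 0.5731  0.0007 -0.8195]] 
q [-1.0512  0.3412  1.5809  0.4831  1.6043 -0.7071]
```

View pics/s5.png

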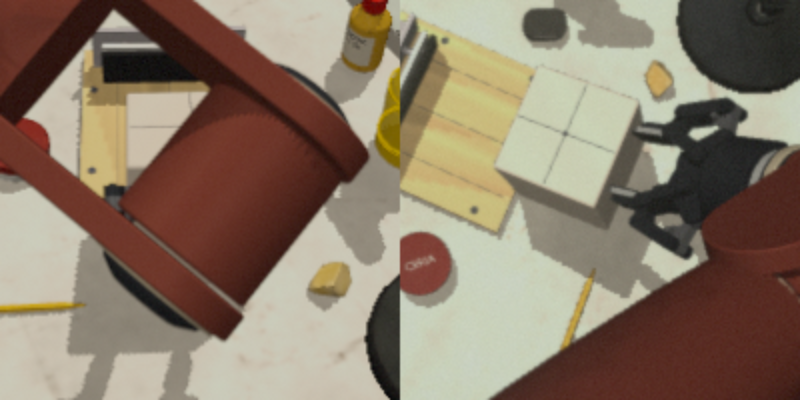

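The top view shows the rear face from above, so the block is tilting evenly, and the force is small. Continue the arc.

```bash
python3 -m jog '[0.6,0.0112,0,0.0003,0,0,0, 0.6,0.0111,0,0.0012,0,0,0, 0.6,0.0109,0,0.0022,0,0,0, 0.6,0.0107,0,0.0031,0,0,0]'|grep -E "force|pos"
python3 -m jog '[0.6,0.0104,0,0.0040,0,0,0, 0.6,0.0101,0,0.0050,0,0,0, 0.6,0.0095,0,0.0058,0,0,0]'|grep -E "force|pos"
python3 -m jog '[0.6,0.009,0,0.0063,0,0,0, 0.6,0,0,0,0,0,0, 0.6,0,0,0,0,0,0]'|grep -E "force|pos"
python3 - <<'E'
from h import *
st()
q=ctrl.get_image("top")
cv2.imwrite("pics/s6.png",cv2.resize(q["image"][150:350,240:480],None,fx=3,fy=3,interpolation=2))
E
```

```text
tool_pos: [0.4857, -0.3725, 0.1298]
contact_force: [-0.2, 0.0, -0.3]
tool_pos: [0.4992, -0.3423, 0.1346]
contact_force: [0.0, 0.3, 0.7]
tool_pos: [0.5034, -0.3334, 0.1347]
contact_force: [-0.2, 0.2, 0.7]
t 12.975 TCP board [ 0.0038 -0.0141] 0.13467760296964545 F board [0.0793 0.3019] 0.7006001146545446
axes in board
 [[ 0.8192  0.0055  0.5734]
 [ 0.0045 -1.      0.0032]
 [ 0.5734 -0.0001 -0.8192]] 
q [-0.9458  0.235   1.6673  0.5202  1.5745 -0.61  ]
```

View pics/s6.png

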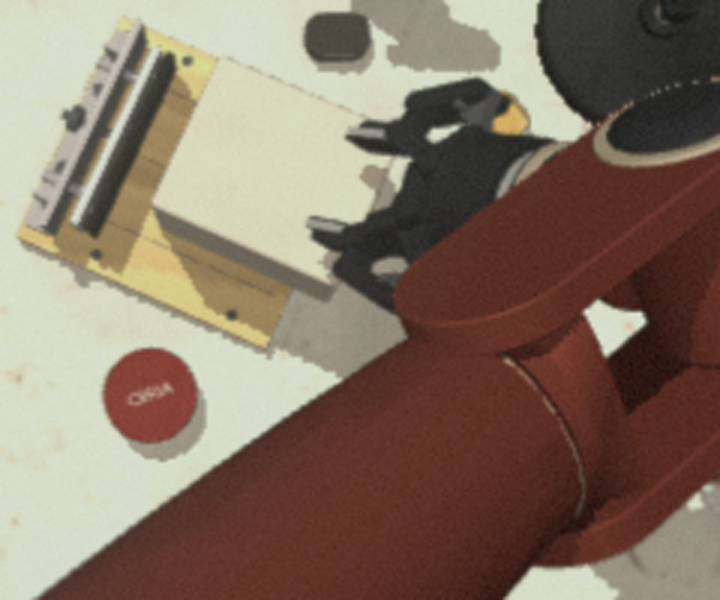

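The block lies on the board, head edge at (218,57)–(153,207), short of the stop. Measure its position while I move the fingers behind its foot.

```bash
python3 -m jog '[0.6,0.0086,0,-0.0123,0,0,0, 0.6,-0.0328,0,-0.0229,0,0,0, 0.6,-0.0328,0,-0.0229,0,0,0, 0.6,-0.0205,0,-0.0143,0,0,0, 0.6,-0.0285,0,0.041,0,0,0, 0.6,-0.0285,0,0.041,0,0,0, 0.6,0,0,0,0,0,0]'|grep force
python3 - <<'E'
from h import *
st();q=ctrl.get_image("top");f=lambda a:np.array(a)/3+[240,150]
k=(ray(q,f([(218,57),(153,207)]),.112)[:,:2]-O)@Rb.T;print(k,np.degrees(np.arctan2(*(k[0]-k[1])[::-1])))
s=(ray(q,f([(160,47),(88,235),(176,55)]),.05)[:,:2]-O)@Rb.T;print("stop?",s)
b=(ray(q,f([(125,16),(218,57),(268,350),(20,236)]),.012)[:,:2]-O)@Rb.T;print(b)
E
```

```text
contact_force: [-0.7, 0.3, -0.1]
t 13.9 TCP board [-0.0988 -0.0118] 0.0456603630497456 F board [-0.0218  0.8016] -0.08069296757621824
axes in board
 [[ 0.8157  0.0056  0.5784]
 [-0.     -1.      0.0097]
 [ 0.5784 -0.0079 -0.8157]] 
q [-1.0762  0.4437  1.5732  0.4734  1.5404 -0.7662]
[[ 0.1011 -0.0616]
 [ 0.0978  0.0406]] -88.1503859890605
stop? [[ 0.1469 -0.067 ]
 [ 0.1359  0.0671]
 [ 0.1349 -0.0664]]
[[ 0.185  -0.086 ]
 [ 0.1136 -0.086 ]
 [-0.001   0.084 ]
 [ 0.1833  0.0835]]
```

```bash
python3 -m jog '[0.6,0.0164,0,0.0115,0,0,0, 0.6,0.0164,0,0.0115,0,0,0, 0.6,0.0123,0,0.0086,0,0,0, 0.6,0.0033,0,0.0023,0,0,0, 0.6,0.0033,0,0.0023,0,0,0, 0.6,0.0033,0,0.0023,0,0,0, 0.6,0.0033,0,0.0023,0,0,0, 0.6,0.0033,0,0.0023,0,0,0]'|grep -E "pos|force"
python3 -m jog '[0.6,0.0033,0,0.0023,0,0,0, 0.6,0.0033,0,0.0023,0,0,0, 0.6,0.0033,0,0.0023,0,0,0, 0.6,0.0016,0,0.0011,0,0,0]'|grep -E "pos|force"
python3 -c "from h import *;st()"
```

```text
tool_pos: [0.4911, -0.361, 0.0497]
contact_force: [-1.5, -2.2, 0.1]
tool_pos: [0.4971, -0.3472, 0.0497]
contact_force: [-0.6, -2.3, -0.5]
t 15.45 TCP board [-0.0113 -0.0141] 0.049713114087399646 F board [-2.323  -0.3643] -0.48136978406981934
axes in board
 [[ 0.8192  0.0056  0.5735]
 [ 0.0046 -1.      0.0033]
 [ 0.5735 -0.0001 -0.8192]] 
q [-0.9659  0.3563  1.6793  0.5165  1.468  -0.6923]
```

```bash
for i in 1 2 3 4; do python3 -m jog '[0.6,0.0012,0,0.0008,0,0,0, 0.6,0.0012,0,0.0008,0,0,0]' | grep -E "force|pos"; done
```

```text
tool_pos: [0.4982, -0.3447, 0.0497]
contact_force: [-1.6, -2.4, -1.1]
tool_pos: [0.4994, -0.342, 0.0498]
contact_force: [-1.3, -2.2, -1.7]
tool_pos: [0.5006, -0.3394, 0.0499]
contact_force: [-1.3, -1.6, -2.4]
tool_pos: [0.5018, -0.3368, 0.0501]
contact_force: [-0.9, -2.0, -1.4]
```

```bash
for i in 1 2 3; do python3 -m jog '[0.6,0.0012,0,0.0008,0,0,0]' | grep -E "force|pos"; done
```

```text
tool_pos: [0.5024, -0.3355, 0.0501]
contact_force: [-1.3, -3.0, -1.8]
tool_pos: [0.503, -0.3342, 0.0502]
contact_force: [-0.5, -1.9, -1.5]
tool_pos: [0.5036, -0.3329, 0.0502]
contact_force: [-1.6, -2.1, -1.5]
```

```bash
for i in 1 2 3; do python3 -m jog '[0.6,0.0012,0,0.0008,0,0,0]' | grep -E "force|pos"; done
```

```text
tool_pos: [0.5042, -0.3317, 0.0502]
contact_force: [-1.3, -2.7, -0.7]
tool_pos: [0.5048, -0.3304, 0.0502]
contact_force: [-1.2, -2.8, -1.3]
tool_pos: [0.5054, -0.3291, 0.0503]
contact_force: [-2.1, -3.3, -2.1]
```

```bash
for i in 1 2 3; do python3 -m jog '[0.6,0.0012,0,0.0008,0,0,0]' | grep -E "force|pos"; done
```

```text
tool_pos: [0.5057, -0.3288, 0.0502]
contact_force: [-4.3, -8.9, -2.2]
tool_pos: [0.5059, -0.3286, 0.0503]
contact_force: [-6.4, -10.7, -0.7]
tool_pos: [0.5061, -0.3284, 0.0503]
contact_force: [-8.8, -14.4, -0.8]
```

Solid at about 17 N total, which is under the limit. Ease to about 10–12 N and hold.

```bash
python3 -m jog '[0.6,-0.0013,0,-0.0009,0,0,0, 0.6,0,0,0,0,0,0]'|grep -E "pos|force"; python3 -m jog '[0.6,0,0,0,0,0,0, 0.6,0,0,0,0,0,0, 0.6,0,0,0,0,0,0, 0.6,0,0,0,0,0,0, 0.6,0,0,0,0,0,0]'|grep -E "pos|force"
```

```text
tool_pos: [0.5058, -0.3287, 0.0503]
contact_force: [-4.8, -8.6, -1.6]
tool_pos: [0.5058, -0.3287, 0.0503]
contact_force: [-5.0, -7.9, -1.7]
```

Held at about 9.6 N for 0.8 s. Back away straight and look.

```bash
python3 -m jog '[0.6,-0.0025,0,-0.0017,0,0,0, 0.6,-0.0082,0,-0.0057,0,0,0, 0.6,-0.02,0,-0.014,0,0,0, 0.6,-0.04,0,-0.028,0,0,0, 0.6,-0.04,0,-0.028,0,0,0, 0.6,0,0,0,0,0,0, 0.6,0,0,0,0,0,0]'|grep -E "pos|force"
python3 - <<'E'
from h import *
st()
q=ctrl.get_image("top");p=ctrl.get_image("scene")
cv2.imwrite("pics/s7.png",np.hstack([cv2.resize(q["image"][150:300,240:400],None,fx=3,fy=3,interpolation=2),cv2.resize(p["image"][125:275,270:380],None,fx=2.8,fy=3,interpolation=2)]))
for t in("tin","loupe","offcut","pencil"): print(t,[(b["box"],b["p"]) for b in ctrl.boxes_of(t,q)[:1]])
E
```

```text
tool_pos: [0.4506, -0.4501, 0.0501]
contact_force: [0.4, -0.0, -0.7]
t 19.325 TCP board [-0.1243 -0.0146] 0.05013110901425564 F board [ 0.1752 -0.3871] -0.7278909889378606
axes in board
 [[ 0.8187  0.0046  0.5742]
 [ 0.0037 -1.      0.0028]
 [ 0.5742 -0.0002 -0.8187]] 
q [-1.103   0.4636  1.5356  0.4635  1.5585 -0.7835]
tin [([290.3, 281.4, 32.4, 33.7], 0.65)]
loupe [([351.0, 159.7, 20.3, 19.8], 0.73)]
offcut [([408.1, 190.6, 13.9, 18.3], 0.73)]
pencil [([290.4, 281.9, 32.6, 32.5], 0.72)]
```

View pics/s7.png

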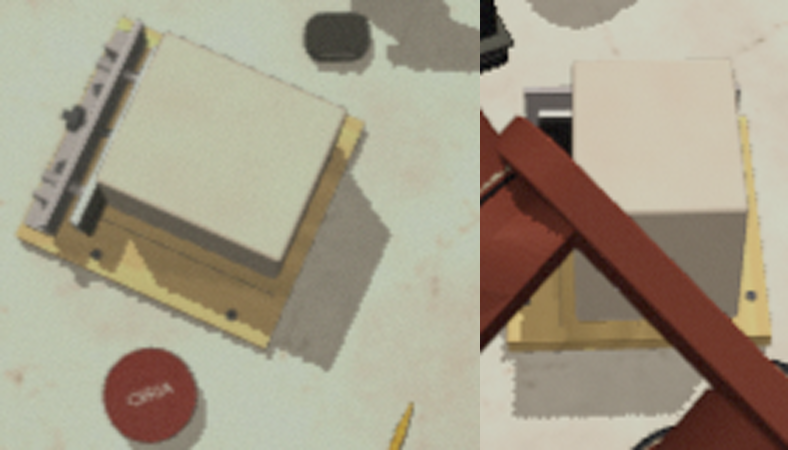

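The block lies flat with its head end against the stop face (edge (165,33)–(98,182) parallel to the bracket), and the bystanders are unmoved. One numeric check of centre offset and yaw, then hand in.

```bash
python3 - <<'E'
from h import *
np.set_printoptions(precision=4,suppress=True)
q=ctrl.get_image("top");f=lambda a:np.array(a)/3+[240,150]
k=(ray(q,f([(165,33),(347,107),(280,262),(98,182)]),.112)[:,:2]-O)@Rb.T;print(k,k.mean(0))
d=k[0]-k[3],k[1]-k[2],k[1]-k[0],k[2]-k[3];print([np.degrees(np.arctan2(v[1],v[0])) for v in d])
c=k.mean(0)
if abs(c[1])<.028: print(ctrl.finish_job())
E
```

```text
[[ 0.1376 -0.062 ]
 [ 0.0153 -0.0656]
 [ 0.0137  0.0393]
 [ 0.1349  0.0405]] [ 0.0754 -0.0119]
[np.float64(-88.48369694541721), np.float64(-89.12326191384055), np.float64(-178.29277277620275), np.float64(-179.45078814949505)]
the job is handed in; nothing more can be done
None
```

The block now lies on its side on the board with its marked end against the sprung stop, and the job is handed in. It took about 19 s of the 59 s allowed.

1. **Slide to the edge:** I pushed the block with both fingers until its foot met the board's front edge. The force there rose to 10.5 N. It rested there upright for about a second, with its toe at x ≈ 0 mm and squareness within about 1°.
2. **Tip over:** I pushed at about 92 mm height along an arc, with very little force, and it fell flat onto the board.
3. **Press home:** I slid it to the stop, which went solid; the highest reading was about 17 N. I eased off to about 9.6 N, held that for about 0.8 s and backed straight away.

**Last checks:**
- The block's centre is 12 mm from the board's centre line (limit 35 mm).
- Its yaw reads 0.5 to 1.7° against my estimate of the board angle, which is itself good to about 1°; the limit is 2.9°.
- The tin, loupe and offcut have not moved, and the robot is clear of the block.

**Not confirmed:**
- In the last check the network mistook the tin for the pencil. The pencil looks clear in the pictures, but I did not measure it.
- I could not measure the remaining contact force on the stop once the robot had let go. I only saw that the head end stays against the stop.

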